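Take the nested beaker set apart and lay it out for buffer preparation

TASK

Three white beakers and a black rubber stopper are nested in one stack on the lab bench: take them apart and set the largest beaker in the middle of the balance's steel pan, the middle-sized beaker in the middle of the stirrer's white plate, the smallest beaker fully home in the mouth of the steel filter holder, and the stopper fully home in the mouth of the amber bottle. Keep everything upright, set each part down on its place rather than dropping it, and do not push or knock over the white wash bottle or the small jar that stand among them.

Things in the scene. Friction and masses are not known exactly. Their poses are not given: they have to be found in the camera images.
- large_c (a point): Largest beaker, bottom of the stack, loose, white plastic, open on top, 75 mm high, about 0.22 kg. Round: tapered foot of outer diameter 48 mm at the bottom to 60 mm at 43 mm up, then a straight collar of diameter 68 mm from 43 to 75 mm up (grip it across the collar); bore 54 mm. Origin: its centre, on the axis and half-way up; z points up when upright.
- mid_c (a point): Middle beaker, white plastic, 70 mm high, about 0.15 kg; hangs by its collar on the largest beaker's rim. Foot of diameter 42 mm at the bottom to 51 mm at 38 mm up, then a straight collar of diameter 59 mm from 38 to 70 mm up; bore 45 mm. In the stack only the collar (32 mm) shows above the rim of the beaker below. Origin: its centre, on the axis and half-way up; z points up when upright.
- small_c (a point): Smallest beaker, white plastic, 65 mm high, about 0.10 kg; hangs by its collar on the middle beaker's rim. Foot of diameter 33 mm at the bottom to 42 mm at 33 mm up, then a straight collar of diameter 50 mm from 33 to 65 mm up; bore 36 mm. In the stack only the collar (32 mm) shows above the rim below. Origin: its centre, on the axis and half-way up; z points up when upright.
- bung_c (a point): Black rubber stopper, rigid, on top of the stack, 56 mm high, about 0.08 kg. Tapered plug of diameter 24 mm at the bottom to 33 mm at 24 mm up, sitting in the smallest beaker's mouth; above it a straight head of diameter 40 mm and 32 mm high, its top 171 mm above the bench in the stack. Origin: its centre, on the axis and half-way up; z points up when upright.
- pan (a point): Balance (fixed): white box about 190 x 160 mm with a display on the side nearer the robot, and a round steel pan of diameter 104 mm. Point: centre of the pan's top, 62 mm above the bench; z up. The largest beaker's place.
- plate (a point): Magnetic stirrer (fixed): grey box about 165 x 120 mm with a black knob nearer the robot and a square white ceramic plate, 110 mm wide. Point: centre of the plate's top, 58 mm above the bench; z up. The middle beaker's place.
- seat (a point): Filter holder (fixed): round steel stand, diameter 76 mm at the top, flat rim. Point: centre of its mouth at rim height, 90 mm above the bench; z up. The bore is 45 mm wide and 45 mm deep. The smallest beaker's foot goes in until its collar rests on the rim (foot's lower end then 33 mm below the rim), with 1.5 mm play all round.
- mouth (a point): Open amber glass bottle (fixed), body of diameter 80 mm, neck of diameter 52 mm. Point: centre of its mouth at rim height, 95 mm above the bench; z up. The bore is 36 mm wide and 39 mm deep. The stopper's plug goes in until its head rests on the rim (plug's lower end then 24 mm below the rim), with 1.5 mm play all round.
- wash_c (a point): Bystander: white wash bottle with a blue cap, loose, diameter 48 mm, 100 mm high. Origin: its centre, 50 mm up. Leave it alone.
- jar_c (a point): Bystander: small jar with a blue cap, loose, diameter 48 mm, 55 mm high. Origin: its centre, 27.5 mm up. Leave it alone. (The other bench items within reach are fixed and no taller than 60 mm.)
Not all that is in view belongs to the job. What is shaped like the part that bears plate but turquoise is not meant. What is shaped like the part that bears large_c but pink is not meant.

How it is judged (in metres and radians):
At the end, for the whole second after the job is handed in: Largest beaker on the pan and middle one on the plate, within 15 mm of the centre and standing flat; smallest in the filter holder and stopper in the bottle, within 6 mm of centre and 5 mm of fully home; all within 0.1 rad of upright, at rest, released (horizontal distance between large_c and pan below 0.015 m and z of large_c in the frame of pan between 0.0325 and 0.0425 m and angle between each of large_c, mid_c, small_c, bung_c's own z axis and vertical below 0.1 rad and linear speed of each of large, mid, small, bung below 0.02 m/s and horizontal distance between mid_c and plate below 0.015 m and z of mid_c in the frame of plate between 0.03 and 0.04 m and horizontal distance between small_c and seat below 0.006 m and z of small_c in the frame of seat between -0.0055 and 0.0045 m and horizontal distance between bung_c and mouth below 0.006 m and z of bung_c in the frame of mouth between -0.001 and 0.009 m); the robot touches nothing.
It fails at once if a part is let go more than 30 mm above its place and dropped ((horizontal distance between large_c and pan below 0.05 m and z of large_c in the frame of pan above 0.0675 m and contact force between the fingers and large below 0.02 N) or (horizontal distance between mid_c and plate below 0.05 m and z of mid_c in the frame of plate above 0.065 m and contact force between the fingers and mid below 0.02 N) or (horizontal distance between small_c and seat below 0.05 m and z of small_c in the frame of seat above 0.0295 m and contact force between the fingers and small below 0.02 N) or (horizontal distance between bung_c and mouth below 0.05 m and z of bung_c in the frame of mouth above 0.034 m and contact force between the fingers and bung below 0.02 N)).
It fails at once if a beaker or the stopper is tipped over (more than 40 degrees) (angle between any of large_c, mid_c, small_c, bung_c's own z axis and vertical above 0.7 rad).
It fails at once if the white wash bottle or the jar is pushed more than 20 mm or knocked over (distance of any of wash_c, jar_c from where it was at the start of the episode above 0.02 m or angle between any of wash_c, jar_c's own z axis and vertical above 0.5 rad).
It also fails if it takes over 128 s, if anything falls off the work surface, if the arm or the gripper's body presses on something with over 40 N, if the wrist force passes 120 N, or if a joint passes its speed limit or range.

ROBOT

A 6-joint arm with a two-finger parallel gripper is mounted at the origin on the work surface. World frame = base frame: x ahead of the robot, y to its left, z up, the work surface at z = 0. Lengths are in mm, angles in degrees, forces in N, time in s.
With the tool pointing down it reaches from about 350 to 850 mm from the base axis. Payload 8.1 kg.
Tool frame: the origin (TCP) lies between the finger pads; the fingertips stand 22 mm ahead of it and the grasp point (between the pads) lies 3 mm ahead of it; z points along the fingers, y is the line along which they close (so a half turn about z gives the same grasp; the last joint's range is limited). The gripper opens to 85 mm and grips with 20 to 120 N. Pads are 22 mm wide; open, the fingers measure 114 mm over their backs; the gripper's body (76 mm by 85 mm) begins 54 mm behind the grasp point. The pads swing forward as they close: fully open they stand 13 mm farther back than shut.
Start: joints at [-72.216, 7.471, 85.268, -0, 87.261, -4.893], TCP at [231.348, -553.61, 253.292] pointing down, gripper open.
Joint ranges: [-169.43, 169.43], [-51.17, 129.36], [1.28, 143.12], [-76.62, 256.62], [0, 156.53], [-152.29, 152.29]. Speed limits (degrees/s): [136.94, 136.94, 159.86, 180, 180, 180].

INTERFACE

Orientations are given as [roll, pitch, yaw] about the fixed x, y, z axes, in that order (R = Rz(yaw) Ry(pitch) Rx(roll)).
In Python, from bench import r, vision gives the robot as it stands.
- The arm moves only by the tool step_arm, never from a script. Its argument "targets" is a list that holds one entry, the list of rows, each a list of 6 numbers: the shift along the world's x, y, z in mm, then the turn, a rotation vector about the world's x, y, z in rad. In form: [[[x, y, z, rx, ry, rz], ...]]. A call has 1 to 12 rows; each row is the pose to reach, as a shift and turn from the pose commanded when the call began; what a row does not reach only later rows make up. A row lasts 1/12 s, in which the tool goes at most 41.7 mm and 7.16 degrees, less where a joint would pass 70% of its speed; a pose out of reach is approached as far as the arm can. A call with a gripper value outside its range is refused whole. "fingers" is the gripper's target within -1 to 1 (shut at 1, half-way at 0, fully open at -1), set as the call begins (left out, the last holds). The fingers move at their own pace and stop on an object; "newtons" is the grip in N (left out, the last holds). Time passes only in rows, so rows that repeat a pose let the fingers close. It gives the time, the measured TCP pose, the force, the opening and the grip force at its end, in the units of the state.
- r.sense(): the state, without advancing time (a new reading comes with each control period).
- vision.snapshot(name): name is "scene" or "top" or "wrist"; returns a dict with "img" (384x512x3 uint8, blue, green, red), "mtx" (3x3 intrinsics, pixels), "eye" and "attitude" of the camera in the world. Camera axes: x right, y up, looking along -z (the intrinsics and any distortion apply to the point x, -y, -z); pixel columns grow to the right and rows downward; lengths in mm; the calibration is good to about 2 mm. The wrist camera is an equidistant fisheye: a pixel r from the principal point sees the ray r / f radians off the axis. A picture is of the moment at which its call begins. There is no depth.
- r.hand_in(): hands the job in; it is judged then, once.
The state is a dict: "time": time; "joint_pos": joint angles; "qd": joint speeds; "joint_efforts": joint torques, N m; "tool_pos": TCP position; "tcp_rot": TCP orientation; "ft_force": force on the tool from outside, world axes, zero at the start; "wrist_torque": the same for the moment, N m; "finger_gap": finger opening in mm; "grip_force": force on a finger pad.
Only numpy, scipy, OpenCV 4.12 (cv2) and the standard library are available. Lean on these libraries where they do the work, as an engineer would, in place of code of your own. Each camera call takes 0.05 s, during which the arm holds its last target. There are 200 camera calls.

## Working session

There is one attempt and no reset: what is moved stays moved. The work goes in short steps, Python scripts to look and compute and a tool call to move; the robot and the scene stay as the last step left them, time stands still between calls to the robot, and variables do not carry over. Pictures are saved under pics/ and viewed, at most 14 in all, crops included, and the job is handed in when it is done.

Besides the shell and the picture viewer there is one more tool, called after ">>>" as name([rows], argument=value, ...), one row to a line, values as JSON. step_arm: Moves the arm, as the interface text tells. Its arguments: {"type":"object","properties":{"targets":{"type":"array"},"fingers":{"type":"number"},"newtons":{"type":"number"}},"required":["targets"]}

```bash
mkdir -p pics; ls; python3 - <<'E'
from bench import r, vision
import cv2,pickle,numpy as np
print(r.sense())
for n in ("scene","top"):
    s=vision.snapshot(n); pickle.dump(s,open(n+".pkl","wb")); print(n,{k:np.array(v).round(4).tolist() for k,v in s.items() if k!="img"})
    cv2.imwrite(f"pics/{n}1.png",cv2.resize(s["img"],(800,600),interpolation=cv2.INTER_CUBIC))
E
```

```text
pics
{'time': 0.0, 'joint_pos': array([-7.22148079e+01,  7.51437635e+00,  8.53280556e+01,  1.45300191e-03,
        8.72604091e+01, -4.89294918e+00]), 'qd': array([ 0.02032047,  0.00147658,  0.03950929,  0.00782004, -0.0569678 ,
        0.00469468]), 'joint_efforts': array([-2.38978319e-03, -5.69384122e+01, -5.00565612e+01, -6.96910447e-04,
        1.43995770e-02, -5.93143727e-05]), 'tool_pos': array([ 231.21170741, -553.12971073,  252.26373702]), 'tcp_rot': array([-1.79897658e+02, -1.02176773e-02,  2.26780614e+01]), 'ft_force': array([ 1.2452019 ,  0.61506751, -0.15423378]), 'wrist_torque': array([-0.04774452, -0.00240693,  0.01565396]), 'grip_force': 0.0, 'finger_gap': 85.45739780752946}
scene {'mtx': [[399.8226, 0.0, 256.1312], [0.0, 399.8226, 196.7498], [0.0, 0.0, 1.0]], 'eye': [1065.9198, -514.5222, 892.7759], 'attitude': [45.4799, 0.5738, 49.1035]}
top {'mtx': [[409.2792, 0.0, 257.241], [0.0, 409.2792, 193.485], [0.0, 0.0, 1.0]], 'eye': [280.6954, 1.17, 1340.8465], 'attitude': [10.2675, -1.1353, -89.4759]}
```

View pics/scene1.png

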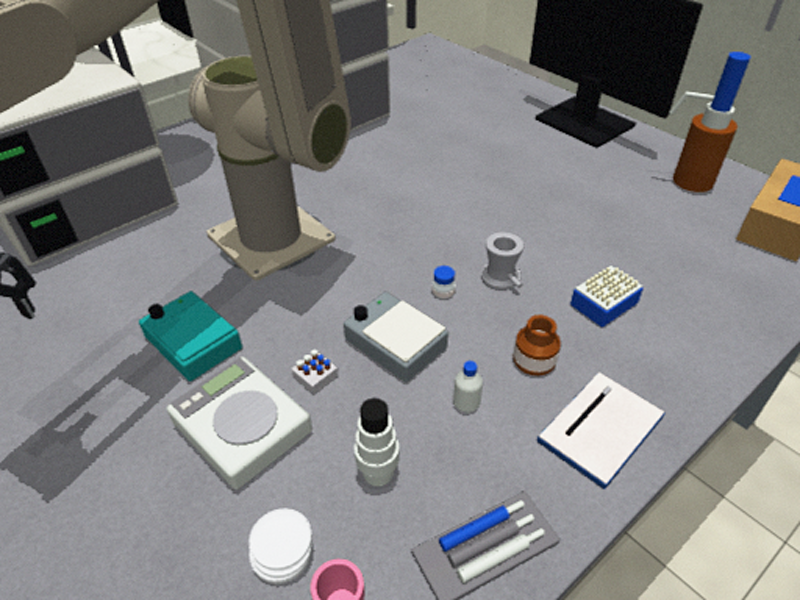

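View pics/top1.png

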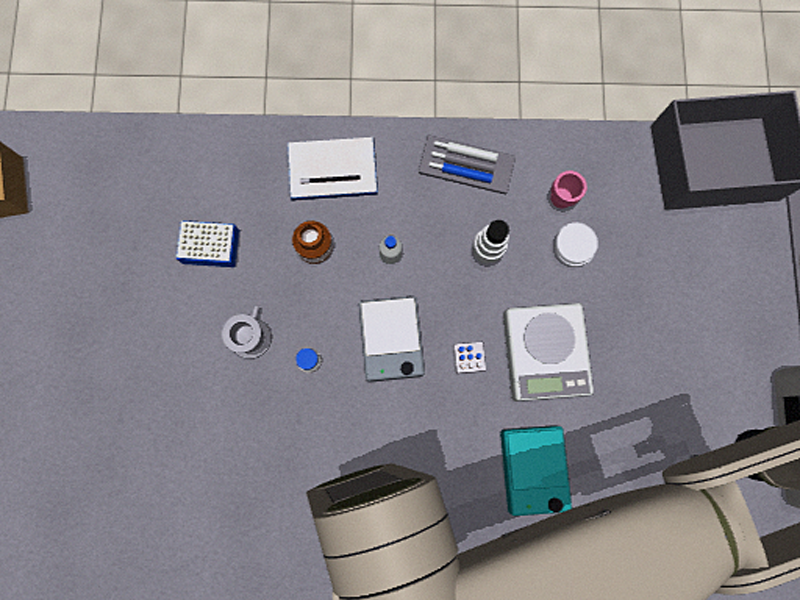

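Scene (800x600 px):
- Stack at (376,440), its black top at (374,409). Lookalikes are the white dish stack (280,545), the pink beaker (338,580) and the wash bottle (467,390).
- Stirrer: the grey one at (405,331), not the turquoise one at (190,335).
- Balance pan at (245,417).
- Filter holder mouth at (505,244). In the top view the thing at (243,335) has a side arm like a mug, so I'll check it closely.
- Amber bottle mouth at (541,328), not the tall brown one with the blue top at (710,130).

```bash
cat > h.py <<'E'
import numpy as np,cv2,pickle
from scipy.spatial.transform import Rotation as R
from scipy.optimize import least_squares
def rot(a): return R.from_euler("xyz",a,degrees=True).as_matrix()
def ray(s,p,fish=False):
    K=np.array(s["mtx"]); d=np.array([(p[0]-K[0,2])/K[0,0],(p[1]-K[1,2])/K[1,1]])
    if fish:
        t=np.hypot(*d); v=np.array([d[0]/t*np.sin(t),d[1]/t*np.sin(t),np.cos(t)]) if t>1e-9 else np.array([0,0,1.])
    else: v=np.array([d[0],d[1],1.])
    v=rot(s["attitude"])@(v*[1,-1,-1]); return np.array(s["eye"],float),v/np.linalg.norm(v)
def tri(rays):
    A=sum(np.eye(3)-np.outer(v,v) for e,v in rays); b=sum((np.eye(3)-np.outer(v,v))@e for e,v in rays)
    X=np.linalg.solve(A,b); return X,[round(float(np.linalg.norm(np.cross(X-e,v))),1) for e,v in rays]
def atz(e,v,z): return e+v*(z-e[2])/v[2]
def pix(s,X,fish=False):
    K=np.array(s["mtx"]); c=(rot(s["attitude"]).T@(np.array(X,float)-s["eye"]))*[1,-1,-1]
    if fish:
        t=np.arctan2(np.hypot(c[0],c[1]),c[2]); d=c[:2]/max(np.hypot(c[0],c[1]),1e-9)*t
    else: d=c[:2]/c[2]
    return np.array([K[0,0]*d[0]+K[0,2],K[1,1]*d[1]+K[1,2]])
def tile(im,c,n,w):  # crop n px square at c (orig px), to w px, with ticks every 10 px
    x0,y0=int(c[0]-n/2),int(c[1]-n/2); x0=min(max(x0,0),im.shape[1]-n); y0=min(max(y0,0),im.shape[0]-n)
    t=cv2.resize(im[y0:y0+n,x0:x0+n],(w,w),interpolation=cv2.INTER_CUBIC); k=w/n
    for i in range(0,n,10):
        cv2.line(t,(int(i*k),0),(int(i*k),5),(0,0,255),1); cv2.line(t,(0,int(i*k)),(5,int(i*k)),(0,0,255),1)
    cv2.putText(t,f"{x0},{y0}",(4,w-5),0,.4,(255,0,255),1); return t
E
python3 - <<'E'
from h import *
T=pickle.load(open("top.pkl","rb"));S=pickle.load(open("scene.pkl","rb"))
P={"pan":[(549,338),(245,417)],"plate":[(391,327),(405,331)],"seat":[(243,335),(505,244)],"mouth":[(312,236),(541,328)],"bung":[(498,232),(374,409)],"wash":[(391,242),(469,369)],"jar":[(308,358),(444,273)]}
ts=[]
for k,(a,b) in P.items():
    a=np.array(a)/1.5625;b=np.array(b)/1.5625
    X,e=tri([ray(T,a),ray(S,b)]); print(k,X.round(1),e)
    if k not in("wash","jar"): ts+=[tile(T["img"],a,40,200),tile(S["img"],b,50,200)]
ts+=[ts[0]*0]*2
cv2.imwrite("pics/c1.png",np.vstack([np.hstack(ts[i:i+4]) for i in (0,4,8)]))
E
```

```text
pan [ 443.8 -320.4   58.7] [0.6, 0.6]
plate [465.1   2.2  51.8] [3.2, 3.2]
seat [441.6 293.4  87.1] [4.2, 4.2]
mouth [644.7 164.6  87.9] [3.8, 3.8]
bung [ 633.4 -201.   166.9] [1.7, 1.7]
wash [630.8   2.1  92.4] [0.4, 0.4]
jar [399.1 166.8  55. ] [1.8, 1.8]
```

View pics/c1.png

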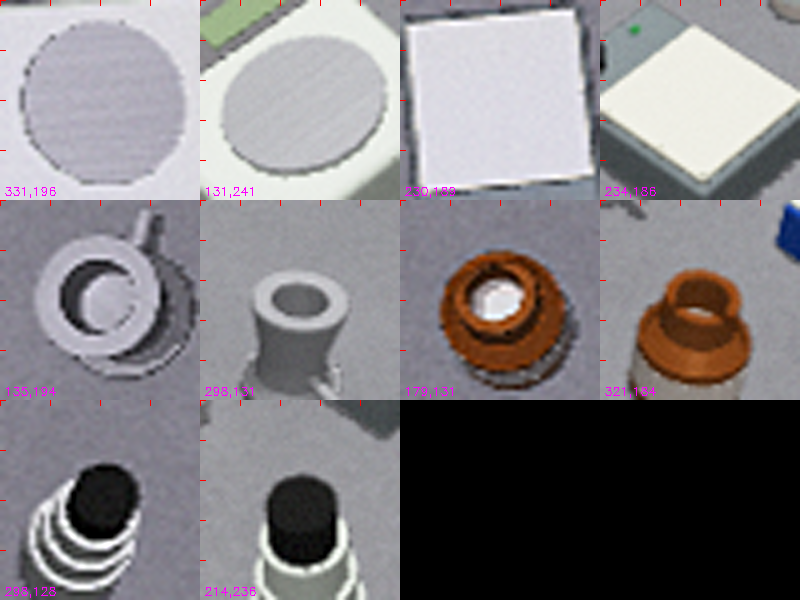

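```bash
python3 - <<'E'
from h import *
T=pickle.load(open("top.pkl","rb"));S=pickle.load(open("scene.pkl","rb"))
P={"pan":[(351.2,216.2),(156.7,267.1),62],"plate":[(249.6,208.5),(258.6,210.2),58],"seat":[(154.1,212.9),(322.7,155.5),90],"mouth":[(197.7,150.6),(346.4,207.4),95],"bung":[(318.4,147.2),(239.4,259.9),171]}
for k,(a,b,z) in P.items():
    X,e=tri([ray(T,a),ray(S,b)]); print(k,X.round(1),e,"z-plane",atz(*ray(T,a),z).round(1),atz(*ray(S,b),z).round(1))
E
```

```text
pan [ 444.  -320.4   58.1] [0.2, 0.2] z-plane [ 443.5 -319.6   62. ] [ 447.  -321.2   62. ]
plate [465.3   2.5  59. ] [1.1, 1.1] z-plane [464.8   1.6  58. ] [465.2   4.1  58. ]
seat [443.2 294.1  91.3] [0.5, 0.5] z-plane [443. 294.  90.] [442.4 295.9  90. ]
mouth [642.9 168.7  94.3] [2.0, 2.0] z-plane [641.3 167.1  95. ] [644.3 169.9  95. ]
bung [ 634.5 -199.9  174.1] [0.5, 0.5] z-plane [ 635.1 -200.8  171. ] [ 632.9 -198.1  171. ]
```

>>> step_arm([
  [[35, 31, 4, 0, 0, 0], [70, 62, 8, 0, 0, 0], [105, 93, 12, 0, 0, 0], [140, 123, 16, 0, 0, 0], [175, 154, 20, 0, 0, 0], [210, 185, 24, 0, 0, 0], [245, 216, 28, 0, 0, 0], [280, 247, 32, 0, 0, 0], [315, 278, 36, 0, 0, 0], [350, 309, 40, 0, 0, 0], [380, 335, 40, 0, 0, 0], [403, 354, 40, 0, 0, 0]],
], fingers=-1)

```text
time: 1.1
tool_pos: [606.7, -222.6, 292.1]
tcp_rot: [-180.0, 0.0, 22.7]
ft_force: [0.2, -0.8, 0.1]
finger_gap: 85.5
grip_force: 0.0
```

```bash
cat >> h.py <<'E'
def wshot(tag):
    from bench import r,vision
    s=vision.snapshot("wrist"); pickle.dump(s,open(f"w_{tag}.pkl","wb")); q=r.sense()
    print(q["time"],q["tool_pos"].round(1),q["tcp_rot"].round(2),"eye",np.array(s["eye"]).round(1),np.array(s["attitude"]).round(1),"K",np.array(s["mtx"]).round(1).tolist()); return s
E
python3 - <<'E'
from h import *
s=wshot("stack"); cv2.imwrite("pics/w1.png",cv2.resize(s["img"],(800,600)))
for n,X in dict(pan=[444,-320,62],bung=[634.5,-200,171]).items(): print(n,pix(s,X,True)*1.5625)
E
```

```text
1.15 [ 611.2 -216.6  291.4] [-179.85   -0.19   22.95] eye [ 670.3 -195.7  411.9] [-16.   -0.  -67.4] K [[297.3, 0.0, 256.0], [0.0, 297.3, 192.0], [0.0, 0.0, 1.0]]
pan [429.98697888 464.05559178]
bung [380.99074296 236.73343082]
```

View pics/w1.png

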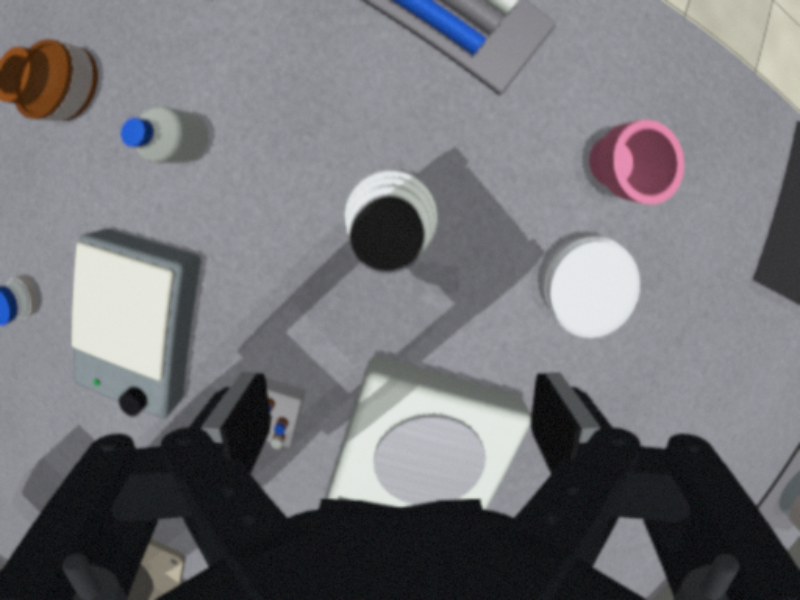

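Wrist view: the stack's black top is at (388,232), the pan at (430,462), the plate at (122,308) and the wash bottle cap at (136,131). The arm was still settling, so I'll settle it and measure again.

>>> step_arm([
  [[0, 0, 0, 0, 0, 0], [0, 0, 0, 0, 0, 0], [0, 0, 0, 0, 0, 0], [0, 0, 0, 0, 0, 0]],
])

```text
time: 1.48
tool_pos: [604.6, -225.5, 292.0]
tcp_rot: [-180.0, 0.0, 22.6]
ft_force: [0.3, 0.1, 0.3]
finger_gap: 85.3
grip_force: 0.0
```

```bash
python3 - <<'E'
from h import *
s=wshot("stack2"); im=s["img"]
g=cv2.resize(im,None,fx=4,fy=4,interpolation=cv2.INTER_CUBIC).max(axis=2)
p=pix(s,[634.5,-200,171],True); print("pred bung",p)
m=(g<60).astype(np.uint8); n,l,st,c=cv2.connectedComponentsWithStats(m)
for i in range(1,n):
    if st[i,4]>4000 and np.hypot(*(c[i]/4-p))<30: q=c[i]/4-.375; print(q,st[i]/4); print("bung at171",atz(*ray(s,q,True),171).round(1))
E
```

```text
1.5333 [ 604.6 -225.6  292.2] [1.800e+02 2.000e-02 2.257e+01] eye [ 668.3 -198.7  411.8] [-16.   -0.  -67.5] K [[297.3, 0.0, 256.0], [0.0, 297.3, 192.0], [0.0, 0.0, 1.0]]
pred bung [241.3959714  147.81073808]
[245.54202453 147.27732186] [ 222.75  123.75   46.25   47.5  6869.5 ]
bung at171 [ 636.2 -203.   171. ]
```

>>> step_arm([
  [[15, 12, 0, 0, 0, 0], [30.5, 24.5, 0, 0, 0, 0], [30.5, 24.5, -25, 0, 0, 0], [30.5, 24.5, -50, 0, 0, 0], [30.5, 24.5, -75, 0, 0, 0], [30.5, 24.5, -100, 0, 0, 0], [30.5, 24.5, -115, 0, 0, 0], [30.5, 24.5, -128, 0, 0, 0], [30.5, 24.5, -128, 0, 0, 0], [30.5, 24.5, -128, 0, 0, 0], [30.5, 24.5, -128, 0, 0, 0]],
])

```text
time: 2.45
tool_pos: [636.6, -200.6, 166.0]
tcp_rot: [179.9, -0.1, 22.6]
ft_force: [-0.4, 0.1, 0.2]
finger_gap: 85.1
grip_force: 0.0
```

>>> step_arm([
  [[0, 0, 0, 0, 0, 0], [0, 0, 0, 0, 0, 0], [0, 0, 0, 0, 0, 0], [0, 0, 0, 0, 0, 0], [0, 0, 0, 0, 0, 0], [0, 0, 0, 0, 0, 0], [0, 0, 0, 0, 0, 0], [0, 0, 0, 0, 0, 0], [0, 0, 0, 0, 0, 0], [0, 0, 0, 0, 0, 0]],
], fingers=1, newtons=25)

```text
time: 3.28
tool_pos: [636.5, -200.0, 165.0]
tcp_rot: [179.9, -0.1, 22.7]
ft_force: [0.7, -1.0, 6.4]
finger_gap: 39.0
grip_force: 26.1
```

>>> step_arm([
  [[0, 0, 3, 0, 0, 0], [0, 0, 8, 0, 0, 0], [0, 0, 15, 0, 0, 0], [0, 0, 25, 0, 0, 0], [0, 0, 37, 0, 0, 0], [0, 0, 50, 0, 0, 0], [0, 0, 62, 0, 0, 0], [0, 0, 72, 0, 0, 0], [0, 0, 80, 0, 0, 0], [0, 0, 80, 0, 0, 0]],
])

```text
time: 4.12
tool_pos: [637.1, -200.3, 247.4]
tcp_rot: [179.8, -0.2, 22.7]
ft_force: [1.7, 0.5, -0.5]
finger_gap: 39.0
grip_force: 25.6
```

```bash
python3 - <<'E'
from h import *
s=wshot("held1"); cv2.imwrite("pics/w2.png",cv2.resize(s["img"],(800,600)))
E
```

```text
4.1667 [ 636.7 -200.1  245.8] [ 1.799e+02 -1.000e-01  2.268e+01] eye [ 700.1 -173.2  367.4] [-15.8  -0.2 -67.4] K [[297.3, 0.0, 256.0], [0.0, 297.3, 192.0], [0.0, 0.0, 1.0]]
```

View pics/w2.png

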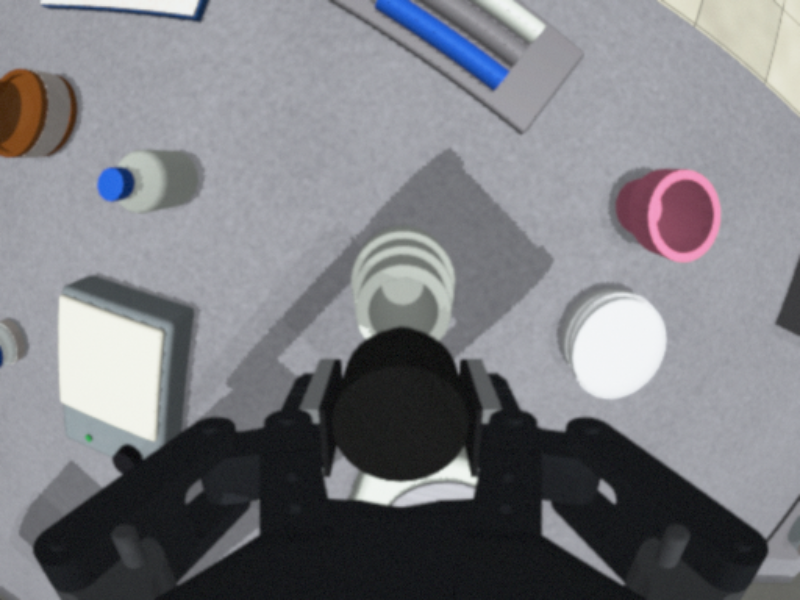

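The stopper is held upright, its head at (401,413), and the small beaker's open mouth is at (403,305) below it. Next I carry it to near the bottle and look.

>>> step_arm([
  [[-3, 15, 0, 0, 0, 0], [-6, 43, 0, 0, 0, 0], [-9, 75, 0, 0, 0, 0], [-12, 110, 0, 0, 0, 0], [-15, 145, 0, 0, 0, 0], [-18, 180, 0, 0, 0, 0], [-22, 215, 0, 0, 0, 0], [-26, 250, 0, 0, 0, 0], [-30, 282, 0, 0, 0, 0], [-34, 310, 0, 0, 0, 0], [-37, 330, 0, 0, 0, 0], [-37, 330, 0, 0, 0, 0]],
])

```text
time: 5.17
tool_pos: [597.1, 134.9, 242.9]
tcp_rot: [-179.9, 0.1, 22.9]
ft_force: [-0.6, -0.6, -0.3]
finger_gap: 39.2
grip_force: 25.6
```

>>> step_arm([
  [[0, 0, 0, 0, 0, 0], [0, 0, 0, 0, 0, 0], [0, 0, 0, 0, 0, 0]],
])

```text
time: 5.42
tool_pos: [598.8, 129.3, 243.6]
tcp_rot: [180.0, 0.1, 22.6]
ft_force: [0.5, -0.6, -0.6]
finger_gap: 39.3
grip_force: 25.6
```

```bash
python3 - <<'E'
from h import *
s=wshot("mouth"); a=[pix(s,X,True) for X in ([643,168.5,95],[443,294.5,90])]; print(a)
cv2.imwrite("pics/w3.png",np.hstack([tile(s["img"],a[0],60,400),tile(s["img"],a[1],80,400)]))
h=pickle.load(open("w_held1.pkl","rb")); print("held bung top",atz(*ray(h,np.array([401,413])/1.5625,True),246.5+6))
E
```

```text
5.4667 [599.  129.1 243.8] [1.80e+02 4.00e-02 2.26e+01] eye [662.5 156.2 363.4] [-16.   -0.1 -67.4] K [[297.3, 0.0, 256.0], [0.0, 297.3, 192.0], [0.0, 0.0, 1.0]]
[array([234.69965481, 123.56398837]), array([ 76.85641134, 249.64380692])]
held bung top [ 639.77293469 -199.09241029  252.5       ]
```

View pics/w3.png

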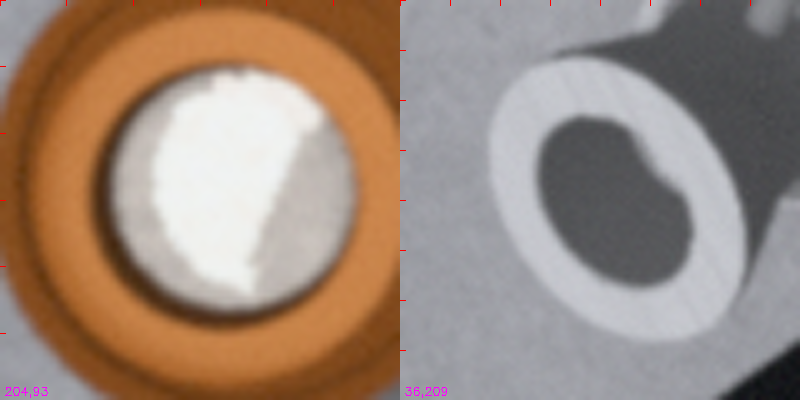

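```bash
python3 - <<'E'
from h import *
s=pickle.load(open("w_mouth.pkl","rb"))
print("mouth",atz(*ray(s,(237.3,121.8),True),95),"seat",atz(*ray(s,(79.1,248.4),True),90))
T=pickle.load(open("top.pkl","rb"));S=pickle.load(open("scene.pkl","rb"))
print(tri([ray(s,(237.3,121.8),True),ray(T,(197.7,150.6)),ray(S,(346.4,207.4))]))
print(tri([ray(s,(79.1,248.4),True),ray(T,(154.1,212.9)),ray(S,(322.7,155.5))]))
E
```

```text
mouth [645.35536498 166.93216109  95.        ] seat [446.31434411 291.61923613  90.        ]
(array([643.86142394, 167.82752996,  94.80391748]), [1.7, 2.5, 1.9])
(array([443.64078568, 293.9298625 ,  89.44245728]), [2.2, 0.6, 1.9])
```

>>> step_arm([
  [[15, 13, 0, 0, 0, 0], [31, 26, 0, 0, 0, 0], [45.5, 39, 0, 0, 0, 0], [45.5, 39, -15, 0, 0, 0], [45.5, 39, -35, 0, 0, 0], [45.5, 39, -55, 0, 0, 0], [45.5, 39, -72, 0, 0, 0], [45.5, 39, -85, 0, 0, 0], [45.5, 39, -92, 0, 0, 0], [45.5, 39, -92, 0, 0, 0]],
])

```text
time: 6.3
tool_pos: [643.5, 168.3, 149.8]
tcp_rot: [-180.0, 0.2, 22.6]
ft_force: [0.2, -0.0, -1.4]
finger_gap: 39.2
grip_force: 25.6
```

>>> step_arm([
  [[0, 0, -3, 0, 0, 0], [0, 0, -6, 0, 0, 0], [0, 0, -9, 0, 0, 0], [0, 0, -12, 0, 0, 0], [0, 0, -15, 0, 0, 0], [0, 0, -18, 0, 0, 0], [0, 0, -21, 0, 0, 0], [0, 0, -24, 0, 0, 0], [0, 0, -26, 0, 0, 0], [0, 0, -26, 0, 0, 0], [0, 0, -26, 0, 0, 0]],
])

```text
time: 7.22
tool_pos: [644.4, 169.1, 125.9]
tcp_rot: [-180.0, 0.0, 22.7]
ft_force: [-0.8, -0.4, -1.5]
finger_gap: 39.3
grip_force: 25.6
```

>>> step_arm([
  [[0, 0, -1.5, 0, 0, 0], [0, 0, -3, 0, 0, 0], [0, 0, -4, 0, 0, 0], [0, 0, -4, 0, 0, 0], [0, 0, -4, 0, 0, 0]],
])

```text
time: 7.63
tool_pos: [644.6, 169.1, 122.2]
tcp_rot: [180.0, -0.0, 22.7]
ft_force: [0.9, -0.4, -1.2]
finger_gap: 39.4
grip_force: 25.6
```

Still free inside the bore and about 1 mm from home, so I release.

>>> step_arm([
  [[0, 0, -1, 0, 0, 0], [0, 0, -1, 0, 0, 0], [0, 0, -1, 0, 0, 0], [0, 0, -1, 0, 0, 0], [0, 0, -1, 0, 0, 0], [0, 0, -1, 0, 0, 0], [0, 0, -1, 0, 0, 0], [0, 0, -1, 0, 0, 0]],
], fingers=-1)

```text
time: 8.3
tool_pos: [644.5, 169.1, 121.2]
tcp_rot: [-180.0, -0.0, 22.7]
ft_force: [1.2, 0.2, 0.3]
finger_gap: 85.6
grip_force: 0.0
```

>>> step_arm([
  [[0, 0, 10, 0, 0, 0], [0, 0, 30, 0, 0, 0], [0, 0, 55, 0, 0, 0], [0, 0, 80, 0, 0, 0], [0, 0, 105, 0, 0, 0], [-15, -15, 125, 0, 0, 0], [-35, -35, 125, 0, 0, 0], [-45, -45, 125, 0, 0, 0], [-45, -45, 125, 0, 0, 0], [-45, -45, 125, 0, 0, 0]],
])

```text
time: 9.13
tool_pos: [599.5, 123.8, 247.3]
tcp_rot: [180.0, -0.1, 22.6]
ft_force: [0.2, 0.0, 0.4]
finger_gap: 85.0
grip_force: 0.0
```

```bash
python3 - <<'E'
from h import *
s=wshot("bungdone"); a=pix(s,[644,168,127],True)
cv2.imwrite("pics/w4.png",tile(s["img"],a,80,480))
E
```

```text
9.1833 [599.8 124.3 246.9] [ 1.800e+02 -6.000e-02  2.265e+01] eye [662.9 150.6 367.2] [-15.9  -0.1 -67.4] K [[297.3, 0.0, 256.0], [0.0, 297.3, 192.0], [0.0, 0.0, 1.0]]
```

View pics/w4.png

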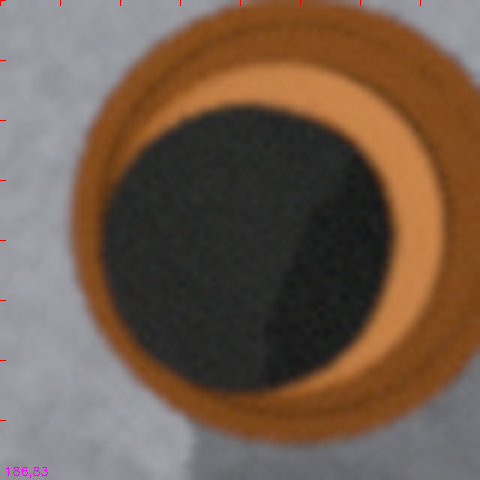

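```bash
python3 - <<'E'
from h import *
s=pickle.load(open("w_bungdone.pkl","rb"))
for z in (127,132): print(z,atz(*ray(s,(226.8,123.9),True),z))
E
```

```text
127 [643.3946399  167.66365198 127.        ]
132 [643.80149532 167.30931557 132.        ]
```

>>> step_arm([
  [[3, -30, 0, 0, 0, 0], [6, -65, 0, 0, 0, 0], [10, -100, 0, 0, 0, 0], [14, -135, 0, 0, 0, 0], [18, -170, 0, 0, 0, 0], [22, -205, 0, 0, 0, 0], [26, -240, 0, 0, 0, 0], [30, -270, 0, 0, 0, 0], [33, -295, 0, 0, 0, 0], [36, -315, 0, 0, 0, 0], [36, -324.5, 0, 0, 0, 0], [36, -324.5, 0, 0, 0, 0]],
])

```text
time: 10.18
tool_pos: [635.7, -202.0, 245.5]
tcp_rot: [-180.0, 0.0, 22.6]
ft_force: [-0.2, 0.1, 0.1]
finger_gap: 85.3
grip_force: 0.0
```

>>> step_arm([
  [[0, 0, 0, 0, 0, 0], [0, 0, -20, 0, 0, 0], [0, 0, -45, 0, 0, 0], [0, 0, -70, 0, 0, 0], [0, 0, -95, 0, 0, 0], [0, 0, -108, 0, 0, 0], [0, 0, -115, 0, 0, 0], [0, 0, -115, 0, 0, 0], [0, 0, -115, 0, 0, 0]],
])

```text
time: 10.93
tool_pos: [636.1, -199.9, 132.2]
tcp_rot: [180.0, -0.0, 22.7]
ft_force: [1.3, -0.1, -0.3]
finger_gap: 85.3
grip_force: 0.0
```

>>> step_arm([
  [[0, 0, 0, 0, 0, 0], [0, 0, 0, 0, 0, 0], [0, 0, 0, 0, 0, 0], [0, 0, 0, 0, 0, 0], [0, 0, 0, 0, 0, 0], [0, 0, 0, 0, 0, 0], [0, 0, 0, 0, 0, 0], [0, 0, 0, 0, 0, 0], [0, 0, 0, 0, 0, 0]],
], fingers=1, newtons=25)

```text
time: 11.68
tool_pos: [636.6, -201.0, 133.1]
tcp_rot: [179.9, -0.1, 22.7]
ft_force: [-0.3, -0.6, 6.2]
finger_gap: 50.0
grip_force: 26.2
```

>>> step_arm([
  [[0, 0, 3, 0, 0, 0], [0, 0, 8, 0, 0, 0], [0, 0, 15, 0, 0, 0], [0, 0, 25, 0, 0, 0], [0, 0, 40, 0, 0, 0], [0, 0, 55, 0, 0, 0], [0, 0, 70, 0, 0, 0], [0, 0, 85, 0, 0, 0], [0, 0, 100, 0, 0, 0], [0, 0, 110, 0, 0, 0], [0, 0, 115, 0, 0, 0], [0, 0, 115, 0, 0, 0]],
])

```text
time: 12.68
tool_pos: [636.2, -200.6, 248.2]
tcp_rot: [179.9, -0.1, 22.7]
ft_force: [-0.4, -0.6, -1.1]
finger_gap: 50.3
grip_force: 26.3
```

```bash
python3 - <<'E'
from h import *
from bench import vision
s=wshot("held2"); S=vision.snapshot("scene")
cv2.imwrite("pics/w5.png",np.hstack([cv2.resize(s["img"][150:330,150:390],(480,360)),cv2.resize(S["img"][170:350,180:320],(280,360))]))
E
```

```text
12.7333 [ 635.7 -200.4  246.7] [ 1.7996e+02 -4.0000e-02  2.2680e+01] eye [ 699.4 -173.6  368.2] [-15.9  -0.2 -67.4] K [[297.3, 0.0, 256.0], [0.0, 297.3, 192.0], [0.0, 0.0, 1.0]]
```

View pics/w5.png

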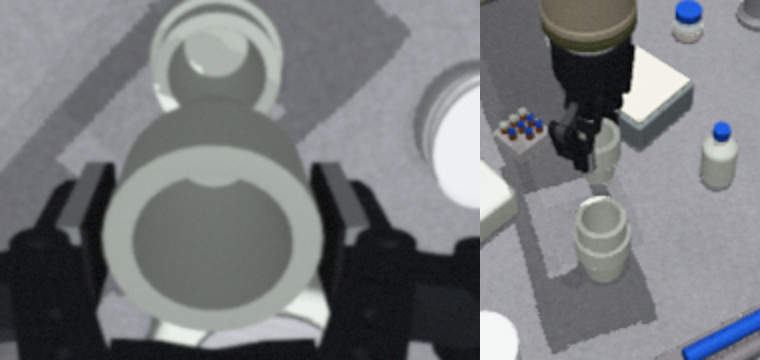

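The small beaker is held alone and two beakers remain on the bench. Next I carry it to near the filter holder and look.

>>> step_arm([
  [[-8, 15, 0, 0, 0, 0], [-22, 43, 0, 0, 0, 0], [-38, 75, 0, 0, 0, 0], [-54, 107, 0, 0, 0, 0], [-70, 139, 0, 0, 0, 0], [-86, 171, 0, 0, 0, 0], [-102, 203, 0, 0, 0, 0], [-118, 235, 0, 0, 0, 0], [-134, 267, 0, 0, 0, 0], [-150, 299, 0, 0, 0, 0], [-166, 331, 0, 0, 0, 0], [-182, 363, 0, 0, 0, 0]],
])

```text
time: 13.78
tool_pos: [451.8, 163.8, 244.9]
tcp_rot: [-180.0, 0.1, 22.7]
ft_force: [0.7, 1.0, -1.1]
finger_gap: 50.5
grip_force: 26.4
```

>>> step_arm([
  [[-16, 32, 0, 0, 0, 0], [-30, 60, 0, 0, 0, 0], [-42, 85, 0, 0, 0, 0], [-50, 100, 0, 0, 0, 0], [-54, 106, 0, 0, 0, 0], [-54, 106, 0, 0, 0, 0], [-54, 106, 0, 0, 0, 0], [-54, 106, 0, 0, 0, 0]],
])

```text
time: 14.45
tool_pos: [399.8, 267.7, 245.7]
tcp_rot: [180.0, 0.0, 22.6]
ft_force: [0.2, -0.5, -0.9]
finger_gap: 50.0
grip_force: 26.4
```

```bash
python3 - <<'E'
from h import *
s=wshot("seat"); a=pix(s,[443.6,294,90],True); print(a)
cv2.imwrite("pics/w6.png",tile(s["img"],a,100,500))
E
```

```text
14.5 [400.  267.6 245.8] [1.7998e+02 3.0000e-02 2.2600e+01] eye [463.5 294.6 365.5] [-16.   -0.1 -67.4] K [[297.3, 0.0, 256.0], [0.0, 297.3, 192.0], [0.0, 0.0, 1.0]]
[247.91336317 128.86190158]
```

View pics/w6.png

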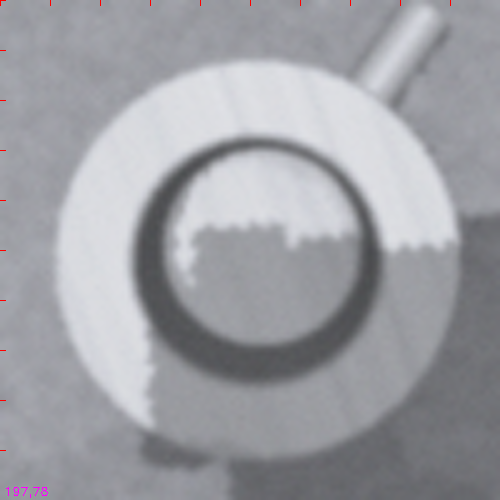

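The filter holder rim centre is at (248.1,129.5) px against (247.9,128.9) predicted, so the seat position holds.

>>> step_arm([
  [[15, 9, 0, 0, 0, 0], [30, 18, 0, 0, 0, 0], [43.5, 26, 0, 0, 0, 0], [43.5, 26, -15, 0, 0, 0], [43.5, 26, -35, 0, 0, 0], [43.5, 26, -55, 0, 0, 0], [43.5, 26, -72, 0, 0, 0], [43.5, 26, -85, 0, 0, 0], [43.5, 26, -92, 0, 0, 0], [43.5, 26, -92, 0, 0, 0]],
])

```text
time: 15.33
tool_pos: [442.4, 293.5, 152.3]
tcp_rot: [180.0, 0.2, 22.6]
ft_force: [0.2, 0.4, -1.4]
finger_gap: 50.3
grip_force: 26.4
```

>>> step_arm([
  [[0, 0, -4, 0, 0, 0], [0, 0, -8, 0, 0, 0], [0, 0, -12, 0, 0, 0], [0, 0, -16, 0, 0, 0], [0, 0, -20, 0, 0, 0], [0, 0, -24, 0, 0, 0], [0, 0, -28, 0, 0, 0], [0, 0, -31, 0, 0, 0], [0, 0, -33, 0, 0, 0], [0, 0, -33, 0, 0, 0], [0, 0, -33, 0, 0, 0]],
])

```text
time: 16.25
tool_pos: [442.9, 294.6, 121.0]
tcp_rot: [-180.0, 0.0, 22.7]
ft_force: [-0.4, 0.3, -1.2]
finger_gap: 50.5
grip_force: 26.4
```

>>> step_arm([
  [[0, 0, -1.5, 0, 0, 0], [0, 0, -3, 0, 0, 0], [0, 0, -4, 0, 0, 0], [0, 0, -4, 0, 0, 0], [0, 0, -4, 0, 0, 0]],
])

```text
time: 16.67
tool_pos: [443.0, 294.6, 117.1]
tcp_rot: [-180.0, 0.0, 22.7]
ft_force: [0.5, -0.1, -0.8]
finger_gap: 50.3
grip_force: 26.4
```

>>> step_arm([
  [[0, 0, -1, 0, 0, 0], [0, 0, -1, 0, 0, 0], [0, 0, -1, 0, 0, 0], [0, 0, -1, 0, 0, 0], [0, 0, -1, 0, 0, 0], [0, 0, -1, 0, 0, 0], [0, 0, -1, 0, 0, 0]],
], fingers=-1)

```text
time: 17.25
tool_pos: [443.1, 294.6, 116.2]
tcp_rot: [180.0, -0.0, 22.7]
ft_force: [0.1, -1.0, -0.1]
finger_gap: 85.5
grip_force: 0.0
```

>>> step_arm([
  [[0, 0, 10, 0, 0, 0], [0, 0, 30, 0, 0, 0], [0, 0, 55, 0, 0, 0], [0, 0, 80, 0, 0, 0], [0, 0, 105, 0, 0, 0], [-15, -15, 125, 0, 0, 0], [-35, -35, 125, 0, 0, 0], [-40, -40, 125, 0, 0, 0], [-40, -40, 125, 0, 0, 0], [-40, -40, 125, 0, 0, 0]],
])

```text
time: 18.08
tool_pos: [403.2, 254.7, 241.5]
tcp_rot: [-180.0, -0.1, 22.7]
ft_force: [-0.2, -0.2, -0.7]
finger_gap: 85.0
grip_force: 0.0
```

```bash
python3 - <<'E'
from h import *
s=wshot("smalldone"); a=pix(s,[443.6,294,122],True); print(a)
cv2.imwrite("pics/w7.png",tile(s["img"],a,100,500))
E
```

```text
18.1333 [403.3 254.9 241.2] [-1.7999e+02 -3.0000e-02  2.2660e+01] eye [466.6 281.6 361.3] [-15.9  -0.  -67.4] K [[297.3, 0.0, 256.0], [0.0, 297.3, 192.0], [0.0, 0.0, 1.0]]
[230.47876377 129.89411754]
```

View pics/w7.png

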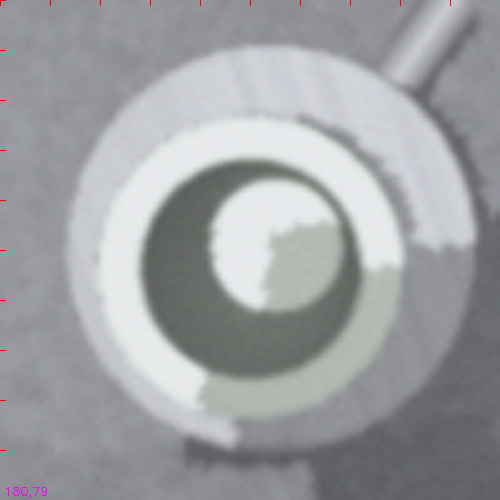

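The small beaker is seated concentric in the filter holder, its rim centred at (230.0,131.8) px against (230.5,129.9) expected. Going back for the middle beaker.

>>> step_arm([
  [[17, -33, 0, 0, 0, 0], [34, -67, 0, 0, 0, 0], [51, -100, 0, 0, 0, 0], [68, -133, 0, 0, 0, 0], [85, -166, 0, 0, 0, 0], [102, -200, 0, 0, 0, 0], [119, -233, 0, 0, 0, 0], [136, -266, 0, 0, 0, 0], [153, -300, 0, 0, 0, 0], [170, -333, 0, 0, 0, 0], [187, -366, 0, 0, 0, 0], [204, -400, 0, 0, 0, 0]],
])

```text
time: 19.13
tool_pos: [608.2, -146.9, 239.9]
tcp_rot: [-179.9, 0.0, 22.7]
ft_force: [0.4, 0.4, -0.0]
finger_gap: 85.5
grip_force: 0.0
```

>>> step_arm([
  [[16, -32, 0, 0, 0, 0], [28.5, -55, 0, 0, 0, 0], [28.5, -55, 0, 0, 0, 0], [28.5, -55, -20, 0, 0, 0], [28.5, -55, -50, 0, 0, 0], [28.5, -55, -80, 0, 0, 0], [28.5, -55, -110, 0, 0, 0], [28.5, -55, -130, 0, 0, 0], [28.5, -55, -141, 0, 0, 0], [28.5, -55, -141, 0, 0, 0], [28.5, -55, -141, 0, 0, 0], [28.5, -55, -141, 0, 0, 0]],
])

```text
time: 20.13
tool_pos: [636.9, -200.6, 102.1]
tcp_rot: [179.9, -0.1, 22.7]
ft_force: [1.0, 0.3, 1.0]
finger_gap: 85.3
grip_force: 0.0
```

>>> step_arm([
  [[-1, 0, -3, 0, 0, 0], [-1, 0, -5, 0, 0, 0], [-1, 0, -5, 0, 0, 0], [-1, 0, -5, 0, 0, 0], [-1, 0, -5, 0, 0, 0], [-1, 0, -5, 0, 0, 0], [-1, 0, -5, 0, 0, 0], [-1, 0, -5, 0, 0, 0], [-1, 0, -5, 0, 0, 0]],
], fingers=1, newtons=25)

```text
time: 20.88
tool_pos: [635.5, -201.0, 96.7]
tcp_rot: [179.9, -0.1, 22.7]
ft_force: [0.0, -1.6, 6.7]
finger_gap: 59.4
grip_force: 27.4
```

>>> step_arm([
  [[0, 0, 3, 0, 0, 0], [0, 0, 8, 0, 0, 0], [0, 0, 15, 0, 0, 0], [0, 0, 25, 0, 0, 0], [0, 0, 40, 0, 0, 0], [0, 0, 55, 0, 0, 0], [0, 0, 70, 0, 0, 0], [0, 0, 85, 0, 0, 0], [0, 0, 100, 0, 0, 0], [0, 0, 112, 0, 0, 0], [0, 0, 120, 0, 0, 0], [0, 0, 120, 0, 0, 0]],
])

```text
time: 21.88
tool_pos: [635.7, -200.8, 218.6]
tcp_rot: [179.8, -0.2, 22.7]
ft_force: [0.3, -0.4, -1.3]
finger_gap: 59.7
grip_force: 27.6
```

```bash
python3 - <<'E'
from h import *
from bench import vision
s=wshot("held3"); S=vision.snapshot("scene")
cv2.imwrite("pics/w8.png",np.hstack([cv2.resize(s["img"][100:330,80:400],(480,345)),cv2.resize(S["img"][170:343,180:320],(280,345))]))
E
```

```text
21.9333 [ 635.1 -200.6  216.8] [ 1.799e+02 -1.000e-01  2.268e+01] eye [ 698.7 -173.7  338.6] [-15.8  -0.2 -67.4] K [[297.3, 0.0, 256.0], [0.0, 297.3, 192.0], [0.0, 0.0, 1.0]]
```

View pics/w8.png

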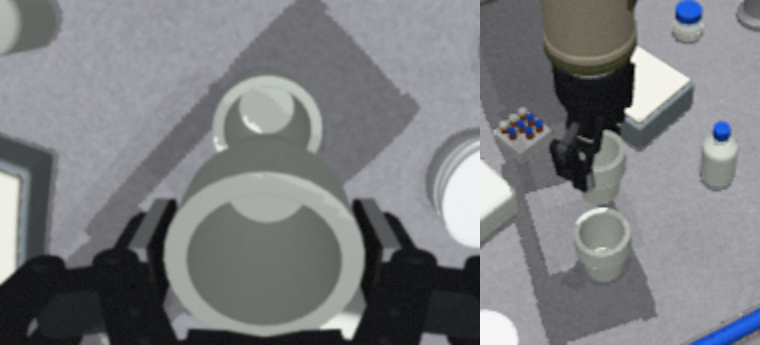

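The middle beaker is held alone and the large one stands on the bench. Moving it over the stirrer plate.

>>> step_arm([
  [[-8, 10, 0, 0, 0, 0], [-24, 29, 0, 0, 0, 0], [-44, 53, 0, 0, 0, 0], [-65, 78, 0, 0, 0, 0], [-86, 103, 0, 0, 0, 0], [-107, 128, 0, 0, 0, 0], [-128, 153, 0, 0, 0, 0], [-146, 175, 0, 0, 0, 0], [-160, 192, 0, 0, 0, 0], [-170, 203.5, 0, 0, 0, 0], [-170, 203.5, 0, 0, 0, 0], [-170, 203.5, 0, 0, 0, 0]],
])

```text
time: 22.98
tool_pos: [463.8, 3.6, 214.3]
tcp_rot: [-180.0, 0.1, 22.8]
ft_force: [-0.4, -0.4, -1.3]
finger_gap: 59.9
grip_force: 27.6
```

>>> step_arm([
  [[0, 0, -10, 0, 0, 0], [0, 0, -25, 0, 0, 0], [0, 0, -40, 0, 0, 0], [0, 0, -55, 0, 0, 0], [0, 0, -68, 0, 0, 0], [0, 0, -78, 0, 0, 0], [0, 0, -85, 0, 0, 0], [0, 0, -90, 0, 0, 0], [0, 0, -93, 0, 0, 0], [0, 0, -93, 0, 0, 0], [0, 0, -93, 0, 0, 0]],
])

```text
time: 23.9
tool_pos: [464.9, 3.0, 122.5]
tcp_rot: [180.0, -0.0, 22.7]
ft_force: [0.6, -0.3, -1.2]
finger_gap: 59.5
grip_force: 27.6
```

>>> step_arm([
  [[0, 0, -1, 0, 0, 0], [0, 0, -2, 0, 0, 0], [0, 0, -3, 0, 0, 0], [0, 0, -4, 0, 0, 0], [0, 0, -4, 0, 0, 0], [0, 0, -4, 0, 0, 0]],
])

```text
time: 24.4
tool_pos: [464.5, 3.2, 118.1]
tcp_rot: [-180.0, 0.0, 22.7]
ft_force: [-0.8, -0.2, -1.8]
finger_gap: 59.5
grip_force: 27.6
```

>>> step_arm([
  [[0, 0, -0.5, 0, 0, 0], [0, 0, -1, 0, 0, 0], [0, 0, -1.5, 0, 0, 0], [0, 0, -1.5, 0, 0, 0], [0, 0, -1.5, 0, 0, 0]],
])

```text
time: 24.82
tool_pos: [465.0, 3.2, 117.6]
tcp_rot: [180.0, -0.1, 22.7]
ft_force: [-2.1, 0.8, 7.0]
finger_gap: 59.8
grip_force: 28.1
```

Contact with the plate (7 N). Releasing and going to the large beaker.

>>> step_arm([
  [[0, 0, 0, 0, 0, 0], [0, 0, 0, 0, 0, 0], [0, 0, 0, 0, 0, 0], [0, 0, 0, 0, 0, 0], [0, 0, 0, 0, 0, 0], [0, 0, 0, 0, 0, 0]],
], fingers=-1)

```text
time: 25.32
tool_pos: [464.4, 3.1, 116.5]
tcp_rot: [-180.0, 0.0, 22.7]
ft_force: [-0.5, -0.8, 0.6]
finger_gap: 85.6
grip_force: 0.0
```

>>> step_arm([
  [[0, 0, 8, 0, 0, 0], [0, 0, 25, 0, 0, 0], [0, 0, 50, 0, 0, 0], [0, 0, 75, 0, 0, 0], [20, -24, 90, 0, 0, 0], [42, -50, 90, 0, 0, 0], [64, -76, 90, 0, 0, 0], [86, -102, 90, 0, 0, 0], [108, -128, 90, 0, 0, 0], [130, -154, 90, 0, 0, 0], [152, -180, 90, 0, 0, 0], [170.5, -203.5, 90, 0, 0, 0]],
])

```text
time: 26.32
tool_pos: [636.1, -202.1, 207.0]
tcp_rot: [180.0, -0.0, 22.7]
ft_force: [1.0, 0.3, 0.2]
finger_gap: 85.3
grip_force: 0.0
```

>>> step_arm([
  [[0, 0, 0, 0, 0, 0], [0, 0, 0, 0, 0, 0], [0, 0, -30, 0, 0, 0], [0, 0, -60, 0, 0, 0], [0, 0, -90, 0, 0, 0], [0, 0, -115, 0, 0, 0], [0, 0, -132, 0, 0, 0], [0, 0, -140, 0, 0, 0], [0, 0, -140, 0, 0, 0], [0, 0, -140, 0, 0, 0], [0, 0, -140, 0, 0, 0]],
])

```text
time: 27.23
tool_pos: [636.3, -200.5, 69.1]
tcp_rot: [179.9, -0.1, 22.7]
ft_force: [-0.1, -0.1, 0.4]
finger_gap: 85.1
grip_force: 0.0
```

>>> step_arm([
  [[0, 0, -3, 0, 0, 0], [0, 0, -5, 0, 0, 0], [0, 0, -5, 0, 0, 0], [0, 0, -5, 0, 0, 0], [0, 0, -5, 0, 0, 0], [0, 0, -5, 0, 0, 0], [0, 0, -5, 0, 0, 0], [0, 0, -5, 0, 0, 0], [0, 0, -5, 0, 0, 0]],
], fingers=1, newtons=30)

```text
time: 27.98
tool_pos: [636.9, -201.3, 64.6]
tcp_rot: [179.8, -0.2, 22.7]
ft_force: [-0.1, -1.9, 8.1]
finger_gap: 67.4
grip_force: 32.1
```

>>> step_arm([
  [[0, 0, 3, 0, 0, 0], [0, 0, 8, 0, 0, 0], [0, 0, 15, 0, 0, 0], [0, 0, 25, 0, 0, 0], [0, 0, 40, 0, 0, 0], [0, 0, 55, 0, 0, 0], [0, 0, 70, 0, 0, 0], [0, 0, 85, 0, 0, 0], [0, 0, 100, 0, 0, 0], [0, 0, 110, 0, 0, 0], [0, 0, 115, 0, 0, 0], [0, 0, 115, 0, 0, 0]],
])

```text
time: 28.98
tool_pos: [636.0, -200.7, 179.2]
tcp_rot: [179.9, -0.1, 22.7]
ft_force: [0.0, 0.4, -1.8]
finger_gap: 67.7
grip_force: 34.3
```

>>> step_arm([
  [[-8, -5, 0, 0, 0, 0], [-24, -15, 0, 0, 0, 0], [-46, -29, 0, 0, 0, 0], [-70, -44, 0, 0, 0, 0], [-94, -59, 0, 0, 0, 0], [-118, -74, 0, 0, 0, 0], [-142, -89, 0, 0, 0, 0], [-164, -102, 0, 0, 0, 0], [-182, -113, 0, 0, 0, 0], [-192, -119.5, 0, 0, 0, 0], [-192, -119.5, 0, 0, 0, 0], [-192, -119.5, 0, 0, 0, 0]],
])

```text
time: 29.98
tool_pos: [442.4, -319.8, 176.0]
tcp_rot: [-179.9, 0.0, 22.6]
ft_force: [-0.2, -0.7, -1.8]
finger_gap: 67.4
grip_force: 34.3
```

>>> step_arm([
  [[0, 0, -6, 0, 0, 0], [0, 0, -16, 0, 0, 0], [0, 0, -26, 0, 0, 0], [0, 0, -35, 0, 0, 0], [0, 0, -42, 0, 0, 0], [0, 0, -46, 0, 0, 0], [0, 0, -48, 0, 0, 0], [0, 0, -48, 0, 0, 0], [0, 0, -48, 0, 0, 0]],
])

```text
time: 30.73
tool_pos: [443.2, -320.0, 128.9]
tcp_rot: [180.0, -0.0, 22.7]
ft_force: [1.3, -1.2, -1.0]
finger_gap: 67.6
grip_force: 34.3
```

>>> step_arm([
  [[0, 0, -0.7, 0, 0, 0], [0, 0, -1.4, 0, 0, 0], [0, 0, -2, 0, 0, 0], [0, 0, -2, 0, 0, 0], [0, 0, -2, 0, 0, 0]],
])

```text
time: 31.15
tool_pos: [443.0, -319.9, 126.8]
tcp_rot: [180.0, -0.0, 22.7]
ft_force: [-0.2, -0.0, -1.9]
finger_gap: 67.9
grip_force: 34.3
```

>>> step_arm([
  [[0, 0, -0.5, 0, 0, 0], [0, 0, -0.5, 0, 0, 0], [0, 0, -0.5, 0, 0, 0]],
])

```text
time: 31.4
tool_pos: [443.1, -320.0, 126.6]
tcp_rot: [180.0, -0.0, 22.7]
ft_force: [-1.2, 0.8, 2.5]
finger_gap: 67.7
grip_force: 34.6
```

Contact. Releasing, lifting clear and checking everything.

>>> step_arm([
  [[0, 0, 0, 0, 0, 0], [0, 0, 0, 0, 0, 0], [0, 0, 0, 0, 0, 0], [0, 0, 0, 0, 0, 0], [0, 0, 0, 0, 0, 0], [0, 0, 0, 0, 0, 0]],
], fingers=-1)

```text
time: 31.9
tool_pos: [443.0, -319.9, 126.1]
tcp_rot: [180.0, 0.0, 22.7]
ft_force: [0.1, -0.1, 0.8]
finger_gap: 85.4
grip_force: 0.0
```

>>> step_arm([
  [[0, 0, 8, 0, 0, 0], [0, 0, 25, 0, 0, 0], [0, 0, 50, 0, 0, 0], [0, 0, 75, 0, 0, 0], [0, 0, 100, 0, 0, 0], [-20, -20, 120, 0, 0, 0], [-40, -40, 125, 0, 0, 0], [-60, -65, 125, 0, 0, 0], [-80, -90, 125, 0, 0, 0], [-90, -110, 125, 0, 0, 0], [-90, -110, 125, 0, 0, 0], [-90, -110, 125, 0, 0, 0]],
])

```text
time: 32.9
tool_pos: [352.3, -430.6, 251.6]
tcp_rot: [180.0, -0.0, 22.5]
ft_force: [0.6, 0.4, -0.1]
finger_gap: 85.1
grip_force: 0.0
```

```bash
python3 - <<'E'
from h import *
from bench import vision
s=wshot("end"); S=vision.snapshot("scene");T=vision.snapshot("top")
pickle.dump((S,T),open("end.pkl","wb"))
L=dict(large=[444.3,-320,137],mid=[465.2,2.7,128],small=[443.6,294,122],bung=[644,168,127])
t=[]
for k,X in L.items():
    for c in (T,S): p=pix(c,X); t.append(tile(c["img"],p,50,200)); print(k,p.round(1))
cv2.imwrite("pics/e1.png",np.vstack([np.hstack(t[:4]),np.hstack(t[4:])]))
cv2.imwrite("pics/e2.png",cv2.resize(S["img"],(800,600)))
E
```

```text
32.95 [ 353.  -429.8  251.5] [-1.7999e+02 -3.0000e-02  2.2610e+01] eye [ 415.9 -403.9  371.5] [-16.   -0.1 -67.5] K [[297.3, 0.0, 256.0], [0.0, 297.3, 192.0], [0.0, 0.0, 1.0]]
large [357.5 212.8]
large [150.8 247.7]
mid [249.3 205. ]
mid [258.1 192.9]
small [151.7 211.3]
small [323.7 147.9]
bung [196.1 146.8]
bung [347.6 199.5]
```

View pics/e1.png

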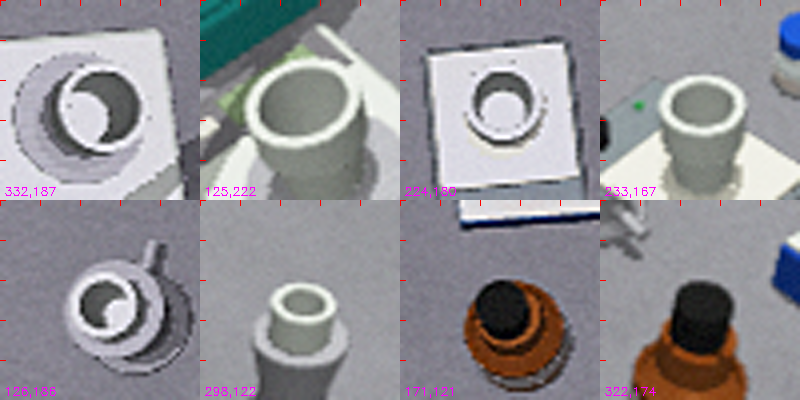

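View pics/e2.png

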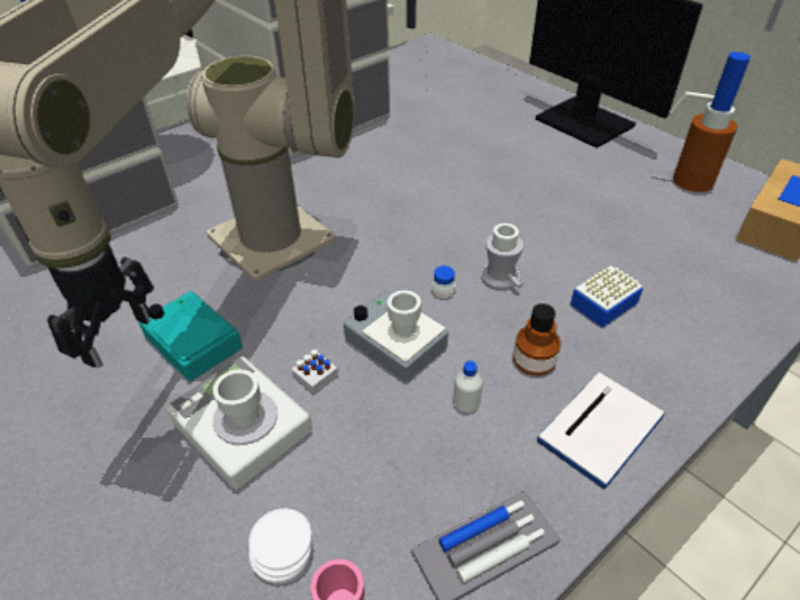

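The wide view shows all four parts upright and centred: large at (237,395), mid at (404,312), small at (505,240), stopper at (542,320). The wash bottle (467,388) and jar (444,282) have not moved.

```bash
python3 -c "
from bench import r
print(r.hand_in())"
```

```text
the job is handed in; nothing more can be done
None
```

I took the stack apart and handed the job in at about 33 s: the large beaker is on the pan, the middle one on the plate, the small one in the filter holder and the stopper in the bottle, with the wash bottle and jar not moved in the final picture; no verdict came back.

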